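# Lay the cereal carton down and stow it under the low shelf

## Task

The tall cereal carton is too tall for the low shelf: tip it over onto its broad face by pushing near its top, then slide it lying down, lengthwise, straight into the shelf until it presses firmly (some 5 N) on the cushioned stop hidden inside, and leave it there touching the stop. How deep the stop is set cannot be seen, so feel for it and do not crush the carton (keep every push on it under 20 N). Leave the jar, tin, bottle and mug where they stand.

Things in the scene. Friction and masses are not known exactly. Their poses are not given: they have to be found in the camera images.
- carton: Closed yellow cereal carton with red panels, 150 mm (its x) by 90 mm (its y) by 240 mm tall (its z), 0.3 to 0.6 kg, too thick to grasp. Origin: centre of its underside. It starts upright before the shelf's mouth, its -y broad face looking to the shelf, up to 40 mm off the shelf's centre line and turned up to 0.25 rad. Sliding it on the counter takes about 1 to 4 N.
- carton_mid (a point): Centre of the carton, 120 mm up its z. Pushed on its +y broad face well above this point it tips over its -y bottom edge and comes to lie 90 mm high, its z (240 mm) roughly towards the shelf, short of the mouth.
- shelf: Fixed low wooden shelf. Origin: centre of its open mouth, on the counter. The bay runs from there along the shelf's -y for 228 mm; clear width 174 mm (its x), clear height 120 mm, floor is the counter. Side walls 14 mm thick, their round ends reach 7 mm out of the mouth, as does the top board (upper side 135 mm high).
- stop_rail: The shelf's back panel, 228 to 240 mm behind the mouth; origin at its middle on the counter. It carries the hidden stop: a cushioned plate 140 mm wide, 94 to 154 mm inside the mouth, different each time, not measured. The cushion gives 1 mm per N, up to 14 mm, then is hard. The carton stops with 86 to 146 mm of its length still outside.
- jar: Jar with a red cap, 60 mm across, 100 mm tall, on top of the shelf; origin under its centre. Leave alone.
- tin: Tin with a green label, 68 mm across, 90 mm tall, on top of the shelf; origin under its centre. Leave alone.
- oil: Amber bottle with a yellow cap, 66 mm across, 210 mm tall, on the counter beyond the shelf; origin under its centre. Leave alone.
- mug: Blue mug, 76 mm across, 85 mm tall, on the counter on the robot's side; origin under its centre. Leave alone.
Not all that is in view belongs to the job. Leave any blue or turquoise look-alike of the carton alone.

How it is judged:
On the way, in this order (a step that is already met when the one before it is completed fails the run):
1. the carton has been tipped over and lies on a broad face ((angle between carton's own y axis and vertical below 0.1 rad or angle between carton's own y axis and vertical above 3.04 rad)), for 0.2 s.
2. the lying carton presses on the hidden stop with more than 2.5 N ((angle between carton's own y axis and vertical below 0.1 rad or angle between carton's own y axis and vertical above 3.04 rad) and contact force between carton and stop_rail above 2.5 N), for 0.2 s.
At the end, for the whole second after the job is handed in: The carton lies on a broad face (within 0.1 rad), lengthwise in the shelf (within 0.1 rad of straight), still touching the cushioned stop, at rest and released ((angle between carton's own y axis and vertical below 0.1 rad or angle between carton's own y axis and vertical above 3.04 rad) and contact force between carton and stop_rail above 0.1 N and angle between the z axis of carton and the y axis of shelf, either way round below 0.1 rad and linear speed of carton below 0.02 m/s).
It fails at once if the robot pushes the carton with more than 20 N (contact force between any of the fingers, the arm and carton above 20 N).
It fails at once if the jar is shifted by more than 25 mm or knocked over (distance of jar from where it was at the start of the episode above 0.025 m or angle between jar's own z axis and vertical above 0.3 rad).
It fails at once if the tin is shifted by more than 25 mm or knocked over (distance of tin from where it was at the start of the episode above 0.025 m or angle between tin's own z axis and vertical above 0.3 rad).
It fails at once if the oil is shifted by more than 25 mm or knocked over (distance of oil from where it was at the start of the episode above 0.025 m or angle between oil's own z axis and vertical above 0.3 rad).
It fails at once if the mug is shifted by more than 25 mm or knocked over (distance of mug from where it was at the start of the episode above 0.025 m or angle between mug's own z axis and vertical above 0.3 rad).
It also fails if it takes over 72 s, if anything falls off the work surface, if the arm or the gripper's body presses on something with over 40 N, if the wrist force passes 120 N, or if a joint passes its speed limit or range.

## Robot

A 6-joint arm with a two-finger parallel gripper is mounted at the origin on the work surface. World frame = base frame: x ahead of the robot, y to its left, z up, the work surface at z = 0. Lengths are in m, angles in rad, forces in N, time in s.
With the tool pointing down it reaches from about 0.325 to 0.9 m from the base axis. Payload 6.1 kg.
Tool frame: the origin (TCP) lies on the centre line of the jaws, within the pads' length; the fingertips stand ctrl.tips_ahead ahead of it and the grasp point (between the pads) lies 6 mm ahead of it (ctrl.tips_ahead is the distance from the TCP to the fingertips, in m); z points along the fingers, y is the line along which they close (so a half turn about z gives the same grasp; the last joint's range is limited). The gripper opens to 85 mm and grips with 20 to 120 N. Pads are 22 mm wide; open, the fingers measure 114 mm over their backs; the gripper's body (76 mm by 85 mm) begins 54 mm behind the grasp point. The pads swing forward as they close: fully open they stand 13 mm farther back than shut.
Start: joints at [-1.255, 0.22, 1.526, -0, 1.395, -0.126], TCP at [0.267, -0.565, 0.256] pointing down, gripper open.
Joint ranges: [-2.98, 2.98], [-0.91, 2.08], [0.09, 2.57], [-1.24, 4.39], [0.2, 2.65], [-2.68, 2.68]. Speed limits (rad/s): [2.57, 2.57, 3.01, 3.14, 3.14, 3.14].

## Interface

Orientations are given as a unit quaternion [x, y, z, w].
In Python, from rig import ctrl gives the robot as it stands.
- The arm moves only by the shell command python3 -m jog 'ROWS' [FORCE]. ROWS is JSON, one flat list of numbers, 7 for each row, row after row: the shift along the tool's x, y, z in cm, then the turn, a rotation vector about the tool's x, y, z in rad, then the closure, from 0 (fully open) to 1 (shut). A call has 1 to 5 rows; each row is the pose to reach, as a shift and turn from the pose commanded when the call began, along the tool's axes at that moment; what a row does not reach only later rows make up. A row lasts 1/10 s, in which the tool goes at most 50 mm and 8.59 degrees, less where a joint would pass 70% of its speed; a pose out of reach is approached as far as the arm can. A call with a gripper value outside its range is refused whole. The fingers move at their own pace and stop on an object; FORCE is the grip in N (left out, the last holds). Time passes only in rows, so rows that repeat a pose let the fingers close. It gives the time, the measured TCP pose, the force, the opening and the grip force at its end, in the units of the state.
- ctrl.sense(): the state, without advancing time (a new reading comes with each control period).
- ctrl.camera(name): name is "scene" or "top" or "wrist"; returns a dict with "pixels" (420x560x3 uint8, red, green, blue), "z_map" (420x560 float32, m along the optical axis (not along the pixel's ray), 0 where there is no reading), "fovy" (degrees; the focal length in pixels is half the picture's height over the tangent of half this angle, whatever the lens; pixels are square), "cx", "cy" (the principal point, pixels), "dist_coeffs" ([k1, k2, p1, p2, k3] as OpenCV has them; the pictures are not rectified), "camera_from_world" (4x4, takes a point from world to camera coordinates). Camera axes: x right, y down, z forward; pixel columns grow to the right and rows downward; lengths in m; the calibration is good to about 2 mm. A picture is of the moment at which its call begins.
- ctrl.job_done(): hands the job in; it is judged then, once.
The state is a dict: "clock": time; "qpos": joint angles; "dq": joint speeds; "joint_efforts": joint torques, N m; "tcp_pos": TCP position; "tool_rot": TCP orientation; "ft_force": force on the tool from outside, world axes, zero at the start; "moment": the same for the moment, N m; "opening": opening from 0.0 (shut) to 1.0 (fully open); "finger_force": force on a finger pad.
Only numpy, scipy, OpenCV 4.12 (cv2) and the standard library are available. Lean on these libraries where they do the work, as an engineer would, in place of code of your own. Each camera call takes 0.05 s, during which the arm holds its last target. There are 200 camera calls.

## Working session

There is one attempt and no reset: what is moved stays moved. The work goes in short steps, Python scripts to look and compute and a shell command to move; the robot and the scene stay as the last step left them, time stands still between calls to the robot, and variables do not carry over. Pictures are saved under pics/ and viewed, at most 10 in all, crops included, and the job is handed in when it is done.

```bash
mkdir -p pics; cat > h.py <<'E'
import numpy as np, cv2
from rig import ctrl
def cam(n):
    c=ctrl.camera(n); h=c["pixels"].shape[0]; f=h/2/np.tan(np.radians(c["fovy"])/2)
    c["K"]=np.array([[f,0,c["cx"]],[0,f,c["cy"]],[0,0,1]]); c["D"]=np.array(c["dist_coeffs"]); c["T"]=np.array(c["camera_from_world"]); return c
def cloud(c):
    h,w=c["z_map"].shape; uv=np.stack(np.meshgrid(np.arange(w),np.arange(h)),-1).reshape(-1,1,2).astype(np.float64)
    n=cv2.undistortPoints(uv,c["K"],c["D"])[:,0]; z=c["z_map"].reshape(-1,1)
    P=np.c_[n*z,z]; W=np.linalg.inv(c["T"]); X=P@W[:3,:3].T+W[:3,3]; X[z[:,0]==0]=np.nan
    return X.reshape(h,w,3)
def save(c,name): cv2.imwrite("pics/"+name,c["pixels"][:,:,::-1])
E
python3 - <<'E'
from h import *
print(ctrl.tips_ahead, ctrl.sense())
for n in("scene","top"):
    c=cam(n); save(c,n+".png"); X=cloud(c); np.save(n+".npy",X); np.save(n+"_p.npy",c["pixels"])
    print(n,c["D"],np.linalg.inv(c["T"])[:3,3])
E
```

```text
0.025 {'clock': 0.0, 'qpos': array([-1.25509667e+00,  2.21244494e-01,  1.52763826e+00,  2.46703284e-06,
        1.39467784e+00, -1.26120654e-01]), 'dq': array([ 0.00042639, -0.00097336,  0.00072352, -0.00106485, -0.00075534,
       -0.00038603]), 'joint_efforts': array([ 1.84264114e-03, -4.96895528e+01, -3.89388835e+01,  2.63535566e-05,
        1.10672606e-02, -1.37705425e-05]), 'tcp_pos': array([ 0.26705049, -0.56445188,  0.25517344]), 'tool_rot': array([ 9.75697998e-01,  2.19117431e-01, -9.19218704e-05, -9.79670118e-04]), 'ft_force': array([-0.08894083, -0.04106998, -0.20600546]), 'moment': array([ 0.01573465, -0.00889546, -0.00186457]), 'finger_force': 0.0, 'opening': 0.9990878431963625}
scene [-0.04437321  0.          0.          0.          0.        ] [0.51717589 0.41409193 1.21764667]
top [-0.0775249  0.         0.         0.         0.       ] [0.3647735  0.01743688 1.01716638]
```

View pics/scene.png

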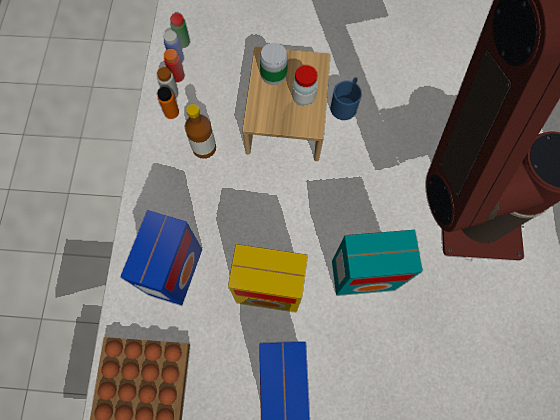

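View pics/top.png

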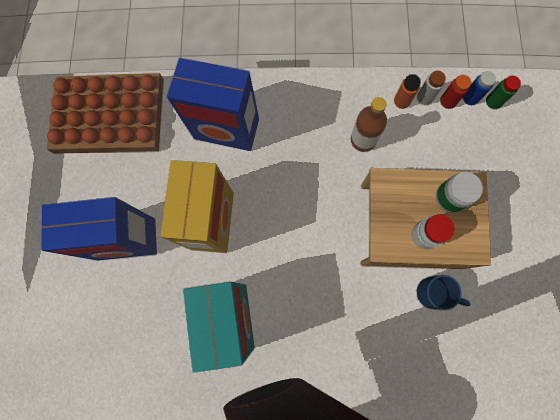

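```bash
python3 - <<'E'
from h import *
def rect(P,name):
    r=cv2.minAreaRect(P[:,:2].astype(np.float32)*1000); b=cv2.boxPoints(r)
    print(name,len(P),"c",np.round(r[0],1),"size",np.round(r[1],1),"ang",round(r[2],1),"z",np.round(np.nanpercentile(P[:,2],[5,50,95]),3),"\n  ",b.round(0).tolist())
for n in("scene","top"):
    X=np.load(n+".npy"); p=np.load(n+"_p.npy"); hsv=cv2.cvtColor(p,cv2.COLOR_RGB2HSV); H,S,V=[hsv[...,i].astype(int) for i in range(3)]
    Z=X[...,2]; print("==",n)
    def comps(m,name,mn=150):
        m=cv2.morphologyEx(m.astype(np.uint8),cv2.MORPH_OPEN,np.ones((3,3)))
        k,l,s,ce=cv2.connectedComponentsWithStats(m)
        for i in range(1,k):
            if s[i,4]>mn: rect(X[l==i],name+str(ce[i].round()))
    with np.errstate(invalid='ignore'):
        comps((abs(Z-.24)<.012)&(H>18)&(H<35)&(S>120),"yellow top")
        comps((H>75)&(H<130)&(S>100)&(Z>.06),"blueish",150)
        comps((abs(Z-.135)<.008)&(H>8)&(H<28)&(S>50),"shelf top")
        comps((Z>.15)&(H>8)&(H<28)&(S>50)&(X[...,1]<-.05),"oil?")
        comps((Z>.2)&(X[...,1]<-.2),"high")
E
```

```text
== scene
yellow top[270. 259.] 1520 c [539.1 194.2] size [ 44.3 149.6] ang 84.9 z [0.237 0.24  0.243] 
   [[463.0, 179.0], [612.0, 165.0], [616.0, 210.0], [467.0, 223.0]]
yellow top[266. 282.] 1696 c [543.  240.5] size [ 44.9 149.3] ang 85.2 z [0.236 0.24  0.243] 
   [[467.0, 224.0], [616.0, 212.0], [619.0, 257.0], [470.0, 269.0]]
blueish[349.  85.] 172 c [ 362.6 -336.8] size [55.2 69.1] ang 81.5 z [0.062 0.074 0.087] 
   [[324.0, -359.0], [393.0, -369.0], [401.0, -315.0], [333.0, -304.0]]
blueish[343. 103.] 160 c [ 374.4 -281.6] size [28.2 69.1] ang 73.4 z [0.063 0.076 0.087] 
   [[337.0, -285.0], [403.0, -305.0], [412.0, -278.0], [345.0, -258.0]]
blueish[155. 253.] 3344 c [777.5 188.9] size [151.1  90.5] ang 77.0 z [0.168 0.239 0.242] 
   [[716.0, 125.0], [805.0, 105.0], [839.0, 252.0], [750.0, 273.0]]
blueish[379. 256.] 3343 c [308.4 166.5] size [150.5  91.1] ang 8.8 z [0.188 0.24  0.243] 
   [[227.0, 200.0], [241.0, 110.0], [390.0, 133.0], [376.0, 223.0]]
blueish[271. 381.] 1761 c [519.6 425.9] size [ 43.2 138.5] ang 5.6 z [0.237 0.24  0.243] 
   [[491.0, 493.0], [505.0, 355.0], 
[... 2546 characters left out ...]
74.0], [738.0, -189.0], [762.0, -129.0], [726.0, -114.0]]
shelf top[423. 219.] 8581 c [ 525.5 -268.8] size [254.2 203.4] ang 87.8 z [0.132 0.135 0.138] 
   [[419.0, -392.0], [622.0, -400.0], [632.0, -146.0], [429.0, -138.0]]
oil?[376. 110.] 394 c [ 741.6 -155.3] size [37.  34.9] ang 82.5 z [0.152 0.199 0.212] 
   [[722.0, -171.0], [756.0, -176.0], [761.0, -139.0], [727.0, -135.0]]
high[464. 189.] 997 c [ 562.6 -312.6] size [63.3 63.9] ang 5.4 z [0.207 0.224 0.227] 
   [[528.0, -284.0], [534.0, -347.0], [597.0, -341.0], [591.0, -278.0]]
high[437. 230.] 853 c [ 482.5 -252. ] size [55.9 55.6] ang 63.5 z [0.205 0.234 0.237] 
   [[445.0, -265.0], [495.0, -289.0], [520.0, -239.0], [470.0, -215.0]]
```

Carton candidates in the scene picture are yellow (268,275), blue (162,258), blue (283,380) and turquoise (377,262). Only the yellow one has the right colour, red panels and a place in front of the mouth; the others are look-alikes. A blue one stands about 85 mm behind it. The shelf is at (287,100), the oil at (200,130) and the mug at (345,100).

```bash
cat >> h.py <<'E'
from scipy.spatial.transform import Rotation as R
def go(p,yaw):  # shift in tool axes, cm, and turn for TCP target p with tool down, tool x at yaw deg
    s=ctrl.sense(); R0=R.from_quat(s["tool_rot"]); a=np.radians(yaw)
    R1=R.from_matrix(np.array([[np.cos(a),np.sin(a),0],[np.sin(a),-np.cos(a),0],[0,0,-1]]))
    return np.round(R0.inv().apply(np.array(p)-s["tcp_pos"])*100,2), np.round((R0.inv()*R1).as_rotvec(),3)
E
python3 - <<'E'
from h import *
p=np.load("scene_p.npy")[215:335,200:360,::-1]; cv2.imwrite("pics/crop.png",cv2.resize(p,None,fx=4,fy=4))
print(go((.41,-.20,.37),84.8)); print(go((.267,-.565,.37),84.8))
E
```

```text
(array([ 28.51, -26.86, -11.42]), array([-2.000e-03, -1.000e-03, -1.038e+00]))
(array([ -0.03,   0.02, -11.47]), array([-2.000e-03, -1.000e-03, -1.038e+00]))
```

View pics/crop.png

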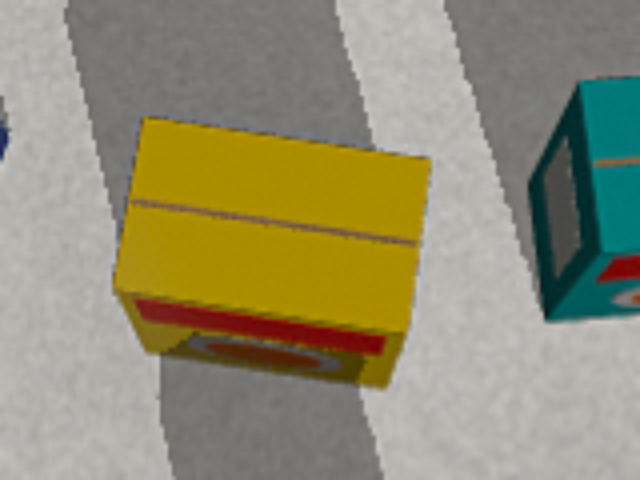

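The crop confirms the target: a yellow carton with a red panel on its broad face, top at about (270,180) in the crop. I'll raise the tool and turn it first.

```bash
python3 -m jog '[0,0,-4,0,0,-0.14,0, 0,0,-8,0,0,-0.28,0, 0,0,-12,0,0,-0.42,0, 0,0,-12,0,0,-0.56,0, 0,0,-12,0,0,-0.7,0]'; python3 -c "
from h import *
print(go((.44,-.10,.38),84.8),go((.547,.302,.38),84.8))"
```

```text
clock: 0.6
tcp_pos: [0.2674, -0.5655, 0.3782]
tool_rot: [0.84, 0.543, -0.0, 0.002]
ft_force: [-0.4, 0.8, -0.8]
opening: 0.997
finger_force: 0.0
(array([49.53, -3.38, -0.3 ]), array([ 0.002,  0.003, -0.332])) (array([ 90.58, -10.13,  -0.41]), array([ 0.002,  0.003, -0.332]))
```

```bash
python3 -m jog '[5,-0.5,0,0,0,-0.1,0, 10,-1,0,0,0,-0.2,0, 15,-1.5,0,0,0,-0.33,0, 20,-2,0,0,0,-0.33,0, 25,-2.5,0,0,0,-0.33,0]'; python3 -m jog '[5,1,0,0,0,0,0, 10,2,0,0,0,0,0, 15,3,0,0,0,0,0, 20,4,0,0,0,0,0, 25,5,0,0,0,0,0]';python3 -c "
from h import *
print(go((.547,.302,.38),84.8))"
```

```text
clock: 1.1
tcp_pos: [0.3482, -0.3264, 0.3758]
tool_rot: [0.741, 0.671, 0.0, -0.0]
ft_force: [1.7, 0.1, 0.3]
opening: 0.997
finger_force: 0.0
clock: 1.6
tcp_pos: [0.421, -0.0873, 0.3761]
tool_rot: [0.741, 0.671, 0.0, 0.0]
ft_force: [1.0, -1.0, 0.0]
opening: 1.0
finger_force: 0.0
(array([39.99,  8.67, -0.39]), array([ 0.   ,  0.   , -0.009]))
```

```bash
python3 -m jog '[4.5,1,0,0,0,0,0, 9,2,0,0,0,0,0, 13.5,3,0,0,0,0,0, 18,4,0,0,0,0,0, 22,5,0,0,0,0,0]'; python3 -m jog '[4.5,1,0,0,0,0,0, 9,2,0,0,0,0,0, 13.5,3,0,0,0,0,0, 18,3.6,0,0,0,0,0, 18,3.6,0,0,0,0,0]';python3 -c "
from h import *
print(go((.547,.302,.232),84.8)); print(ctrl.sense())"
```

```text
clock: 2.1
tcp_pos: [0.4926, 0.127, 0.376]
tool_rot: [0.741, 0.672, -0.0, -0.0]
ft_force: [0.5, -0.4, 0.5]
opening: 0.999
finger_force: 0.0
clock: 2.6
tcp_pos: [0.5458, 0.3049, 0.3738]
tool_rot: [0.74, 0.673, -0.001, -0.001]
ft_force: [-0.8, -0.4, 0.2]
opening: 1.001
finger_force: 0.0
(array([-0.28,  0.19, 14.18]), array([-0.003, -0.   , -0.004]))
{'clock': 2.6, 'qpos': array([0.38246508, 0.17558647, 1.36110885, 0.0018452 , 1.60776482,
       0.47681046]), 'dq': array([-0.0599392 , -0.05996433,  0.05716622, -0.04752449,  0.0272596 ,
       -0.05367226]), 'joint_efforts': array([  1.27517782, -49.08730388, -42.08305478,   0.34962363,
        -0.22162087,   0.52503504]), 'tcp_pos': array([0.54582638, 0.30490698, 0.3737771 ]), 'tool_rot': array([ 0.7396408 ,  0.67299968, -0.00102283, -0.00136366]), 'ft_force': array([-0.79273196, -0.3527347 ,  0.1509162 ]), 'moment': array([-0.03878236,  0.06197708,  0.02404763]), 'finger_force': 0.0, 'opening': 1.0011124137332772}
```

```bash
python3 -m jog '[0,0,4,0,0,0,0, 0,0,8,0,0,0,0, 0,0,12,0,0,0,0, 0,0,14.2,0,0,0,0, 0,0,14.2,0,0,0,0]'; python3 -m jog '[-0.5,0,0,0,0,0,0, -1,0,0,0,0,0,0, -1.5,0,0,0,0,0,0, -2,0,0,0,0,0,0, -2.2,0,0,0,0,0,0]'; python3 -m jog '[-0.2,0,0,0,0,0,0, -0.4,0,0,0,0,0,0, -0.6,0,0,0,0,0,0, -0.8,0,0,0,0,0,0, -1,0,0,0,0,0,0]'
```

```text
clock: 3.1
tcp_pos: [0.5435, 0.2986, 0.2291]
tool_rot: [0.741, 0.671, -0.004, -0.002]
ft_force: [-0.1, 0.4, -0.1]
opening: 1.0
finger_force: 0.0
clock: 3.6
tcp_pos: [0.5444, 0.2778, 0.2353]
tool_rot: [0.741, 0.671, 0.001, 0.0]
ft_force: [-0.2, -1.0, 0.1]
opening: 0.999
finger_force: 0.0
clock: 4.1
tcp_pos: [0.5431, 0.2685, 0.2345]
tool_rot: [0.741, 0.671, 0.0, 0.0]
ft_force: [-0.2, 1.6, 0.9]
opening: 1.001
finger_force: 0.6
```

```bash
python3 -c "
from h import *
c=cam('scene');save(c,'s2.png')"
```

```text
(no output)
```

View pics/s2.png

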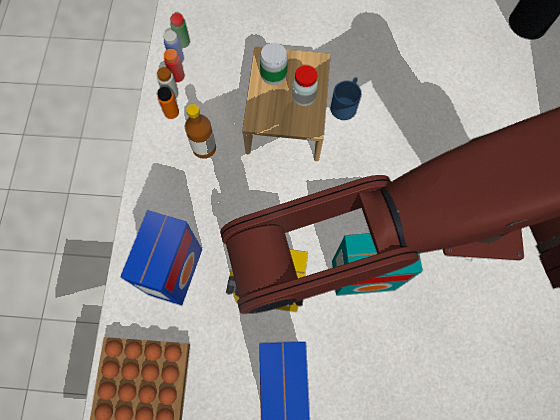

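The hand hides the carton (270,280), but its force shows about 1.6 N of contact. I'll keep pushing near the top.

```bash
python3 -m jog '[-0.5,0,0,0,0,0,0, -1,0,0,0,0,0,0, -1.5,0,0,0,0,0,0, -2,0,0,0,0,0,0, -2.5,0,0,0,0,0,0]'; python3 -m jog '[-0.5,0,0,0,0,0,0, -1,0,0,0,0,0,0, -1.5,0,0,0,0,0,0, -2,0,0,0,0,0,0, -2.5,0,0,0,0,0,0]'; python3 -m jog '[-0.5,0,0,0,0,0,0, -1,0,0,0,0,0,0, -1.5,0,0,0,0,0,0, -2,0,0,0,0,0,0, -2.5,0,0,0,0,0,0]'; python3 -c "
from h import *
for n in('top',):
  c=cam(n);save(c,n+'3.png');X=cloud(c);hsv=cv2.cvtColor(c['pixels'],cv2.COLOR_RGB2HSV)
  m=(hsv[...,0]>18)&(hsv[...,0]<35)&(hsv[...,1]>120)&(X[...,1]>-.12)
  P=X[m];print(len(P),np.nanpercentile(P,[1,50,99],axis=0).round(3))"
```

```text
clock: 4.65
tcp_pos: [0.5405, 0.2429, 0.2342]
tool_rot: [0.741, 0.671, -0.0, 0.0]
ft_force: [-0.3, 1.0, 1.5]
opening: 1.004
finger_force: 0.5
clock: 5.15
tcp_pos: [0.538, 0.2181, 0.2342]
tool_rot: [0.741, 0.671, -0.0, -0.0]
ft_force: [0.3, -0.4, 0.9]
opening: 0.998
finger_force: 0.2
clock: 5.65
tcp_pos: [0.5355, 0.1933, 0.2342]
tool_rot: [0.741, 0.671, -0.0, -0.0]
ft_force: [-0.1, 0.3, -0.2]
opening: 0.999
finger_force: 0.0
3617 [[0.457 0.085 0.153]
 [0.531 0.129 0.24 ]
 [0.606 0.173 0.257]]
```

```bash
python3 -m jog '[-0.5,0,0,0,0,0,0, -1,0,0,0,0,0,0, -1.5,0,0,0,0,0,0, -1.5,0,0,0,0,0,0, -1.5,0,0,0,0,0,0]';python3 -m jog '[0,0,0,0,0,0,0, 0,0,0,0,0,0,0, 0,0,0,0,0,0,0, 0,0,0,0,0,0,0]'; cat >> h.py <<'E'
def lying():
  c=cam('top');X=cloud(c);hsv=cv2.cvtColor(c['pixels'],cv2.COLOR_RGB2HSV)
  ok=(hsv[...,0]>18)&(hsv[...,0]<35)&(hsv[...,1]>120)&(X[...,1]>-.2)&(X[...,0]<.66)
  P=X[ok];print(len(P),np.nanpercentile(P,[1,50,99],axis=0).round(3).tolist())
  m=(abs(X[...,2]-.09)<.008)&(X[...,1]>-.3)&(X[...,1]<.3)&(abs(X[...,0]-.53)<.14)
  Q=X[m]
  if len(Q)>100:
    r=cv2.minAreaRect(Q[:,:2].astype(np.float32)*1000);print(len(Q),r,cv2.boxPoints(r).round(0).tolist())
  return c
E
python3 -c "
from h import *
lying()"
```

```text
clock: 6.2
tcp_pos: [0.5342, 0.1787, 0.2344]
tool_rot: [0.741, 0.671, 0.0, -0.0]
ft_force: [-0.5, -0.7, -0.0]
opening: 1.003
finger_force: 0.0
clock: 6.6
tcp_pos: [0.5341, 0.1789, 0.2343]
tool_rot: [0.741, 0.671, -0.0, -0.0]
ft_force: [-0.2, -0.7, 0.1]
opening: 0.998
finger_force: 0.0
4119 [[0.443, -0.069, 0.039], [0.519, 0.075, 0.09], [0.604, 0.169, 0.094]]
7280 ((530.0265502929688, -71.844482421875), (490.31591796875, 210.0132598876953), 81.22279357910156) [[389.0, -298.0], [596.0, -330.0], [671.0, 154.0], [464.0, 186.0]]
```

```bash
python3 -m jog '[0,0,-4,0,0,0.14,0, 0,0,-8,0,0,0.28,0, 0,0,-10,0,0,0.42,0, -3,5,-10,0,0,0.56,0, -6,10,-10,0,0,0.7,0]'; python3 -c "
from h import *
c=cam('top');save(c,'top4.png');X=cloud(c)
m=(abs(X[...,2]-.09)<.008)&(X[...,1]>-.125)&(X[...,1]<.3)&(abs(X[...,0]-.53)<.14)
m=cv2.morphologyEx(m.astype(np.uint8),cv2.MORPH_OPEN,np.ones((3,3)))>0
Q=X[m];r=cv2.minAreaRect(Q[:,:2].astype(np.float32)*1000);print(len(Q),r,cv2.boxPoints(r).round(0).tolist())
print(go((.40,.04,.30),-2.2))"
```

```text
clock: 7.15
tcp_pos: [0.6155, 0.1196, 0.3367]
tool_rot: [0.927, 0.375, 0.002, 0.001]
ft_force: [0.1, 1.1, 0.5]
opening: 1.002
finger_force: 0.0
4931 ((523.2579956054688, 18.694427490234375), (175.56520080566406, 150.88955688476562), 84.94649505615234) [[440.0, -62.0], [591.0, -75.0], [606.0, 99.0], [456.0, 113.0]]
(array([-21.05,  -9.78,   3.3 ]), array([ 0.005, -0.002,  0.794]))
```

View pics/top4.png

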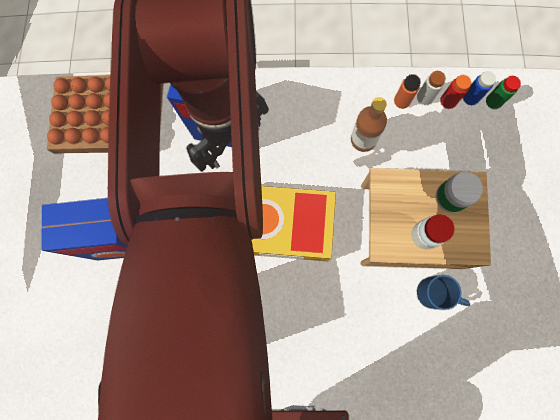

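The carton lies at (295,222), short of the mouth, its front about 73 mm away. It is turned 3° and about 19 mm off line at the front. I'll square it from the robot's side with the two fingers before sliding it in.

```bash
python3 -m jog '[-4,-2,0,0,0,0.14,0, -8,-4,0,0,0,0.28,0, -12,-6,0,0,0,0.42,0, -16,-7,0,0,0,0.56,0, -19,-8,0,0,0,0.7,0]'; python3 -c "
from h import *
print(go((.424,.03,.30),-2.2))"
```

```text
clock: 7.7
tcp_pos: [0.4206, 0.0433, 0.3341]
tool_rot: [0.999, 0.033, -0.0, 0.0]
ft_force: [0.7, 0.3, 0.7]
opening: 0.996
finger_force: 0.0
(array([0.26, 1.35, 3.41]), array([0.   , 0.   , 0.105]))
```

```bash
python3 -m jog '[0,0.5,5,0,0,0.05,0, 0,1,10,0,0,0.105,0, 0,1.3,15,0,0,0.105,0, 0,1.3,20,0,0,0.105,0, 0,1.3,20,0,0,0.105,0]'; python3 -c "
from h import *
print(go((.44,.03,.06),-2.2)); save(cam('scene'),'s5.png')"
```

```text
clock: 8.2
tcp_pos: [0.4177, 0.0315, 0.1278]
tool_rot: [1.0, -0.017, -0.007, -0.001]
ft_force: [-1.1, -0.5, -0.1]
opening: 0.998
finger_force: 0.0
(array([2.32, 0.08, 6.75]), array([-0.001,  0.013,  0.005]))
```

View pics/s5.png

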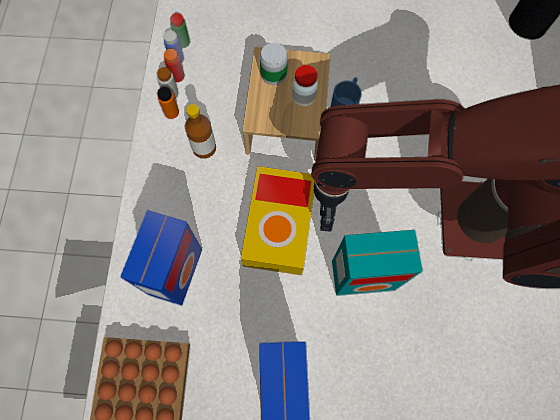

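The carton lies free at (278,220), and the gripper at (327,210) is clear of the turquoise carton at (377,262).

```bash
python3 -m jog '[0,0,4,0,0,0,0, 0,0,6.7,0,0,0,0, 0,0,6.7,0,0,0,0, 0.6,0,6.7,0,0,0,0, 1.2,0,6.7,0,0,0,0]'; python3 -m jog '[0.3,0,0,0,0,0,0, 0.6,0,0,0,0,0,0, 0.9,0,0,0,0,0,0, 1.1,0,0,0,0,0,0, 1.3,0,0,0,0,0,0]'; python3 -c "
from h import *
print(ctrl.sense()['tcp_pos'],go((.451,.03,.06),-2.2))"
```

```text
clock: 8.75
tcp_pos: [0.4382, 0.0303, 0.0703]
tool_rot: [1.0, -0.017, 0.002, 0.0]
ft_force: [-2.9, -1.5, 3.4]
opening: 0.999
finger_force: 1.7
clock: 9.25
tcp_pos: [0.4483, 0.0301, 0.0673]
tool_rot: [1.0, -0.017, -0.0, 0.0]
ft_force: [-4.2, -1.6, 2.7]
opening: 1.002
finger_force: 2.2
[0.44828013 0.03010298 0.0672523 ] (array([0.27, 0.  , 0.73]), array([0.   , 0.001, 0.005]))
```

```bash
cat >> h.py <<'E'
def meas():
  c=cam('scene');X=cloud(c);hsv=cv2.cvtColor(c['pixels'],cv2.COLOR_RGB2HSV)
  m=(abs(X[...,2]-.09)<.007)&(X[...,1]>-.135)&(X[...,1]<.24)&(abs(X[...,0]-.53)<.14)&(hsv[...,1]>90)&(hsv[...,2]>80)
  m=cv2.morphologyEx(m.astype(np.uint8),cv2.MORPH_OPEN,np.ones((5,5)))>0
  Q=X[m];b=cv2.boxPoints(cv2.minAreaRect(Q[:,:2].astype(np.float32)*1000)); b=b[np.argsort(b[:,1])]
  f,r=b[:2].mean(0),b[2:].mean(0); ax=lambda y:530.7+.038*(y+148)
  print("front",f.round(1),"rear",r.round(1),"len",np.hypot(*(r-f)).round(1),"wid",np.hypot(*(b[1]-b[0])).round(1),"off front/rear",(f[0]-ax(f[1])).round(1),(r[0]-ax(r[1])).round(1))
  return c
E
python3 -c "
from h import *
meas()"
```

```text
front [531.9 -68.1] rear [539.5 173. ] len 241.3 wid 149.8 off front/rear -1.8 -3.4
```

Squared to within about 3 mm. Next I'll back off, rise and go round behind it.

```bash
python3 -m jog '[-1,0,0,0,0,0,0, -1.5,0,-4,0,0,0,0, -1.5,0,-9,0,0,0,0, -1.5,0,-14,0,0,-0.14,0, -1.5,0,-19,0,0,-0.28,0]'; python3 -m jog '[0,0,-5,0,0,-0.14,0, 0,0,-6,0,0,-0.28,0, 3,-4,-6,0,0,-0.42,0, 6,-8,-6,0,0,-0.56,0, 9,-12,-6,0,0,-0.7,0]'; python3 -c "
from h import *
print(go((.541,.222,.32),87.8))"
```

```text
clock: 9.8
tcp_pos: [0.4328, 0.031, 0.2592]
tool_rot: [0.992, 0.126, 0.001, -0.0]
ft_force: [0.7, 1.2, 0.8]
opening: 0.993
finger_force: 0.0
clock: 10.3
tcp_pos: [0.4919, 0.1706, 0.3179]
tool_rot: [0.889, 0.458, 0.001, 0.0]
ft_force: [1.0, 0.0, 0.2]
opening: 1.0
finger_force: 0.0
(array([ 7.04,  1.02, -0.19]), array([ 0.002, -0.002, -0.581]))
```

```bash
python3 -m jog '[3.5,0.5,0,0,0,-0.14,0, 7,1,0,0,0,-0.28,0, 7,1,3,0,0,-0.42,0, 7,1,8,0,0,-0.56,0, 7,1,13,0,0,-0.58,0]'; python3 -c "
from h import *
print(go((.541,.222,.06),87.8))"
```

```text
clock: 10.8
tcp_pos: [0.5408, 0.2208, 0.1867]
tool_rot: [0.721, 0.693, 0.002, 0.001]
ft_force: [-0.1, 0.3, -0.2]
opening: 0.996
finger_force: 0.0
(array([ 0.1 , -0.03, 12.67]), array([ 0.003, -0.001, -0.   ]))
```

```bash
python3 -m jog '[0,0,5,0,0,0,0, 0,0,10,0,0,0,0, 0,0,12.2,0,0,0,0, -1,0,12.2,0,0,0,0, -2,0,12.2,0,0,0,0]'; python3 -m jog '[-0.5,0,0,0,0,0,0, -1,0,0,0,0,0,0, -1.5,0,0,0,0,0,0, -2,0,0,0,0,0,0, -2.5,0,0,0,0,0,0]';  python3 -m jog '[-0.6,0,0,0,0,0,0, -1.2,0,0,0,0,0,0, -1.8,0,0,0,0,0,0, -2.4,0,0,0,0,0,0, -3,0,0,0,0,0,0]'; python3 -c "
from h import *
save(meas(),'s6.png')
print(go((.541,.1,.06),87.8))"
```

```text
clock: 11.3
tcp_pos: [0.5395, 0.1996, 0.0658]
tool_rot: [0.722, 0.692, 0.0, 0.0]
ft_force: [-0.2, 0.5, 0.2]
opening: 0.995
finger_force: 0.0
clock: 11.8
tcp_pos: [0.5397, 0.1759, 0.067]
tool_rot: [0.723, 0.691, 0.002, 0.0]
ft_force: [0.5, 6.5, 5.6]
opening: 0.998
finger_force: 3.2
clock: 12.3
tcp_pos: [0.5383, 0.1461, 0.0669]
tool_rot: [0.722, 0.691, 0.002, 0.0]
ft_force: [0.9, 5.8, 5.2]
opening: 0.999
finger_force: 3.2
front [ 528.2 -105.2] rear [537.2 112.3] len 217.7 wid 149.2 off front/rear -4.1 -3.4
(array([-4.5 ,  0.47,  0.67]), array([ 0.003, -0.001, -0.006]))
```

```bash
python3 -m jog '[0.5,0,0,0,0,0,0, 0.5,0,-1.5,0,0,0,0, 0.5,0,-1.5,0,0,0,0, 0,0,-1.5,0,0,0,0, -0.5,0,-1.5,0,0,0,0]'; python3 -m jog '[-0.5,0,0,0,0,0,0, -1,0,0,0,0,0,0, -1.5,0,0,0,0,0,0, -2,0,0,0,0,0,0, -2.5,0,0,0,0,0,0]'; python3 -c "
from h import *
meas()
print(go((.541,.1,.06),87.8))"
```

```text
clock: 12.85
tcp_pos: [0.5373, 0.1406, 0.0809]
tool_rot: [0.722, 0.691, 0.001, -0.0]
ft_force: [1.3, 5.6, 3.3]
opening: 0.998
finger_force: 2.8
clock: 13.35
tcp_pos: [0.5362, 0.1156, 0.0809]
tool_rot: [0.723, 0.691, 0.001, -0.0]
ft_force: [0.0, 5.6, 4.1]
opening: 1.006
finger_force: 2.8
front [ 527.3 -134.6] rear [535.3  64.7] len 199.4 wid 150.1 off front/rear -3.9 -3.5
(array([-1.46,  0.54,  2.08]), array([ 0.001, -0.001, -0.006]))
```

```bash
python3 -m jog '[-0.4,0,0,0,0,0,0, -0.8,0,0,0,0,0,0, -1.2,0,0,0,0,0,0, -1.6,0,0,0,0,0,0, -2,0,0,0,0,0,0]'; python3 -m jog '[-0.5,0,0,0,0,0,0, -1,0,0,0,0,0,0, -1.5,0,0,0,0,0,0, -2,0,0,0,0,0,0, -2.5,0,0,0,0,0,0]'; python3 -m jog '[-0.5,0,0,0,0,0,0, -1,0,0,0,0,0,0, -1.5,0,0,0,0,0,0, -2,0,0,0,0,0,0, -2.5,0,0,0,0,0,0]'; python3 -c "
from h import *
save(meas(),'s7.png')"
```

```text
clock: 13.9
tcp_pos: [0.5352, 0.0956, 0.0807]
tool_rot: [0.723, 0.691, 0.001, -0.0]
ft_force: [-0.1, 4.9, 3.4]
opening: 0.997
finger_force: 2.8
clock: 14.4
tcp_pos: [0.5341, 0.0706, 0.0808]
tool_rot: [0.723, 0.691, 0.001, -0.0]
ft_force: [0.5, 6.3, 3.7]
opening: 1.0
finger_force: 2.9
clock: 14.9
tcp_pos: [0.533, 0.0457, 0.0808]
tool_rot: [0.723, 0.691, 0.001, -0.0]
ft_force: [-0.2, 5.5, 4.2]
opening: 1.003
finger_force: 3.0
front [ 464.  -127.1] rear [468.5 -72.1] len 55.2 wid 26.3 off front/rear -67.5 -65.1
```

View pics/s7.png

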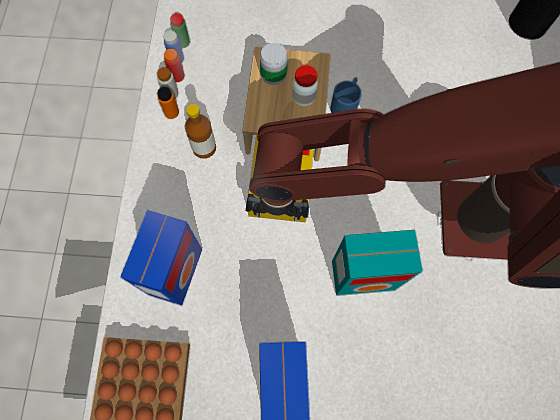

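The carton (280,190) is going straight in between the walls, with nothing touched. Now slower steps, feeling for the stop.

```bash
python3 -m jog '[-0.4,0,0,0,0,0,0, -0.8,0,0,0,0,0,0, -1.2,0,0,0,0,0,0, -1.6,0,0,0,0,0,0, -2,0,0,0,0,0,0]'; python3 -m jog '[-0.3,0,0,0,0,0,0, -0.6,0,0,0,0,0,0, -0.9,0,0,0,0,0,0, -1.2,0,0,0,0,0,0, -1.4,0,0,0,0,0,0]'
```

```text
clock: 15.45
tcp_pos: [0.532, 0.0257, 0.0806]
tool_rot: [0.723, 0.691, 0.001, -0.0]
ft_force: [-0.2, 5.5, 5.0]
opening: 1.001
finger_force: 3.0
clock: 15.95
tcp_pos: [0.5313, 0.0118, 0.0806]
tool_rot: [0.723, 0.691, 0.001, -0.0]
ft_force: [1.1, 6.6, 4.7]
opening: 0.999
finger_force: 3.1
```

```bash
python3 -m jog '[-0.2,0,0,0,0,0,0, -0.4,0,0,0,0,0,0, -0.6,0,0,0,0,0,0]'; python3 -m jog '[-0.2,0,0,0,0,0,0, -0.4,0,0,0,0,0,0, -0.6,0,0,0,0,0,0]'
```

```text
clock: 16.25
tcp_pos: [0.5311, 0.0059, 0.0806]
tool_rot: [0.723, 0.691, 0.001, -0.0]
ft_force: [0.8, 6.8, 4.9]
opening: 1.002
finger_force: 3.1
clock: 16.55
tcp_pos: [0.5308, -0.0001, 0.0806]
tool_rot: [0.723, 0.691, 0.001, -0.0]
ft_force: [1.6, 5.5, 4.3]
opening: 0.999
finger_force: 3.1
```

```bash
python3 -m jog '[-0.2,0,0,0,0,0,0, -0.4,0,0,0,0,0,0]'; python3 -m jog '[-0.2,0,0,0,0,0,0, -0.4,0,0,0,0,0,0]'
```

```text
clock: 16.75
tcp_pos: [0.5306, -0.0041, 0.0806]
tool_rot: [0.723, 0.691, 0.001, -0.0]
ft_force: [-0.3, 6.7, 5.1]
opening: 1.001
finger_force: 3.1
clock: 16.95
tcp_pos: [0.5305, -0.0081, 0.0806]
tool_rot: [0.723, 0.691, 0.001, -0.0]
ft_force: [0.2, 5.7, 5.8]
opening: 1.001
finger_force: 3.1
```

```bash
python3 -m jog '[-0.2,0,0,0,0,0,0, -0.4,0,0,0,0,0,0]'; python3 -m jog '[-0.2,0,0,0,0,0,0, -0.4,0,0,0,0,0,0]'
```

```text
clock: 17.15
tcp_pos: [0.5302, -0.0121, 0.0806]
tool_rot: [0.723, 0.691, 0.001, -0.0]
ft_force: [1.2, 6.6, 5.6]
opening: 0.999
finger_force: 3.2
clock: 17.35
tcp_pos: [0.5301, -0.0161, 0.0806]
tool_rot: [0.723, 0.691, 0.001, -0.0]
ft_force: [-0.0, 6.2, 5.5]
opening: 1.002
finger_force: 3.2
```

```bash
python3 -m jog '[-0.2,0,0,0,0,0,0, -0.4,0,0,0,0,0,0]'; python3 -m jog '[-0.2,0,0,0,0,0,0, -0.4,0,0,0,0,0,0]'
```

```text
clock: 17.55
tcp_pos: [0.5299, -0.0201, 0.0806]
tool_rot: [0.723, 0.691, 0.001, -0.0]
ft_force: [0.5, 6.4, 4.9]
opening: 1.004
finger_force: 3.2
clock: 17.75
tcp_pos: [0.5297, -0.0241, 0.0806]
tool_rot: [0.723, 0.691, 0.001, -0.0]
ft_force: [0.2, 6.2, 4.9]
opening: 0.999
finger_force: 3.2
```

```bash
python3 -m jog '[-0.2,0,0,0,0,0,0, -0.4,0,0,0,0,0,0]'; python3 -m jog '[-0.2,0,0,0,0,0,0, -0.4,0,0,0,0,0,0]'
```

```text
clock: 17.95
tcp_pos: [0.5295, -0.028, 0.0806]
tool_rot: [0.723, 0.691, 0.001, -0.0]
ft_force: [-0.3, 7.1, 4.7]
opening: 0.997
finger_force: 3.2
clock: 18.15
tcp_pos: [0.5293, -0.0321, 0.0806]
tool_rot: [0.723, 0.691, 0.001, -0.0]
ft_force: [0.6, 6.6, 6.1]
opening: 1.0
finger_force: 3.2
```

```bash
python3 -m jog '[-0.2,0,0,0,0,0,0, -0.4,0,0,0,0,0,0]'; python3 -m jog '[-0.2,0,0,0,0,0,0, -0.4,0,0,0,0,0,0]'
```

```text
clock: 18.35
tcp_pos: [0.5291, -0.036, 0.0806]
tool_rot: [0.723, 0.691, 0.001, -0.0]
ft_force: [-0.5, 6.3, 5.5]
opening: 1.002
finger_force: 3.2
clock: 18.55
tcp_pos: [0.5289, -0.04, 0.0806]
tool_rot: [0.723, 0.691, 0.001, -0.0]
ft_force: [0.3, 7.2, 5.2]
opening: 0.999
finger_force: 3.2
```

```bash
python3 -m jog '[-0.2,0,0,0,0,0,0, -0.4,0,0,0,0,0,0]'; python3 -m jog '[-0.2,0,0,0,0,0,0, -0.4,0,0,0,0,0,0]'
```

```text
clock: 18.75
tcp_pos: [0.5287, -0.044, 0.0805]
tool_rot: [0.723, 0.691, 0.001, -0.0]
ft_force: [0.0, 6.1, 4.9]
opening: 1.003
finger_force: 3.2
clock: 18.95
tcp_pos: [0.5286, -0.048, 0.0805]
tool_rot: [0.723, 0.691, 0.001, -0.0]
ft_force: [-0.4, 6.1, 5.5]
opening: 1.002
finger_force: 3.2
```

```bash
python3 -m jog '[-0.2,0,0,0,0,0,0, -0.4,0,0,0,0,0,0]'; python3 -m jog '[-0.2,0,0,0,0,0,0, -0.4,0,0,0,0,0,0]'
```

```text
clock: 19.15
tcp_pos: [0.5283, -0.0517, 0.0805]
tool_rot: [0.723, 0.691, 0.001, -0.001]
ft_force: [0.4, 8.8, 5.8]
opening: 1.001
finger_force: 4.5
clock: 19.35
tcp_pos: [0.5281, -0.055, 0.0805]
tool_rot: [0.722, 0.691, 0.001, -0.001]
ft_force: [1.1, 12.2, 7.0]
opening: 0.998
finger_force: 6.2
```

The stop is felt at about TCP y = -0.050, and pushing has gone some 6 N above sliding. I'll hold briefly, then back off gently.

```bash
python3 -m jog '[0,0,0,0,0,0,0, 0,0,0,0,0,0,0, 0,0,0,0,0,0,0, 0,0,0,0,0,0,0]'; python3 -m jog '[0.1,0,0,0,0,0,0, 0.2,0,0,0,0,0,0, 0.3,0,0,0,0,0,0, 0.4,0,0,0,0,0,0, 0.5,0,0,0,0,0,0]'; python3 -m jog '[0.1,0,0,0,0,0,0, 0.3,0,0,0,0,0,0, 0.6,0,0,0,0,0,0, 1,0,0,0,0,0,0, 1.5,0,0,0,0,0,0]'
```

```text
clock: 19.75
tcp_pos: [0.5281, -0.0552, 0.0805]
tool_rot: [0.722, 0.691, 0.001, -0.001]
ft_force: [-1.5, 9.4, 6.5]
opening: 1.0
finger_force: 4.8
clock: 20.25
tcp_pos: [0.528, -0.052, 0.0799]
tool_rot: [0.723, 0.691, -0.0, -0.0]
ft_force: [-0.3, -0.5, -0.3]
opening: 1.0
finger_force: 0.0
clock: 20.75
tcp_pos: [0.5291, -0.0365, 0.0803]
tool_rot: [0.723, 0.691, 0.0, 0.0]
ft_force: [-0.1, 0.1, 0.9]
opening: 1.006
finger_force: 0.0
```

```bash
python3 -m jog '[2,0,0,0,0,0,0, 4,0,-4,0,0,0,0, 7,0,-9,0,0,0,0, 11,0,-14,0,0,0,0, 16,0,-18,0,0,0,0]'; python3 -c "
from h import *
c=cam('top');save(c,'top8.png');X=cloud(c)
m=(abs(X[...,2]-.09)<.007)&(X[...,1]>-.13)&(X[...,1]<.3)&(abs(X[...,0]-.53)<.1)
m=cv2.morphologyEx(m.astype(np.uint8),cv2.MORPH_OPEN,np.ones((5,5)))>0
r=cv2.minAreaRect(X[m][:,:2].astype(np.float32)*1000);print(cv2.boxPoints(r).round(1).tolist(),np.nanmedian(X[m][:,2]))"
```

```text
clock: 21.25
tcp_pos: [0.5352, 0.0975, 0.2389]
tool_rot: [0.723, 0.691, 0.001, 0.001]
ft_force: [1.5, -0.0, 0.3]
opening: 0.999
finger_force: 0.0
[[449.29998779296875, -129.8000030517578], [599.9000244140625, -133.0], [601.2999877929688, -65.0999984741211], [450.70001220703125, -61.900001525878906]] 0.09031919262289073
```

View pics/top8.png

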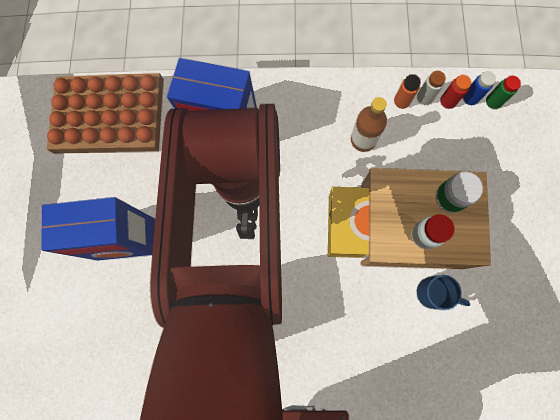

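The carton (350,222) lies straight in the shelf with about 85 mm outside. The jar, tin, bottle and mug haven't moved, so I'm handing in.

```bash
python3 -c "
from rig import ctrl
print(ctrl.job_done())"
```

```text
the job is handed in; nothing more can be done
None
```

The carton was tipped onto its broad face, slid straight into the shelf and pressed on the hidden stop with about 5 N (estimated from the wrist force), then left there and handed in at about 21 s; no verdict came back.

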